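# Isolate the bench supply and pop the fuse hatch

## Robot

A 7-joint arm with a two-finger parallel gripper is mounted at the origin on the work surface. World frame = base frame: x ahead of the robot, y to its left, z up, the work surface at z = 0. Lengths are in m, angles in rad, forces in N, time in s.
With the tool pointing down it reaches from about 0.425 to 0.925 m from the base axis. Payload 6.8 kg.
Tool frame: the origin (TCP) lies midway between the tips of the shut fingers; the grasp point (between the pads) lies 19 mm behind it; z points along the fingers, y is the line along which they close (so a half turn about z gives the same grasp; the last joint's range is limited). The gripper opens to 85 mm and grips with 20 to 120 N. Pads are 22 mm wide; open, the fingers measure 114 mm over their backs; the gripper's body (76 mm by 85 mm) begins 54 mm behind the grasp point. The pads swing forward as they close: fully open they stand 13 mm farther back than shut.
Start: joints at [-1.386, 0.477, 0.022, 1.555, -0.011, 1.109, -0.083], TCP at [0.195, 0.646, 0.231] pointing down, gripper open.
Joint ranges: [-2.96, 2.96], [-0.34, 2.1], [-1.41, 1.46], [0.24, 2.44], [-1.37, 4.51], [0.17, 1.92], [-2.96, 2.96]. Speed limits (rad/s): [2.39, 2.39, 3.14, 3.14, 3.14, 3.14, 3.14].

## Interface

Orientations are given as a rotation vector (axis times angle).
In Python, from bench import r gives the robot as it stands.
- The arm moves only by the tool servo_tool, never from a script. Its arguments are lists of equal length, an entry for each row: "turn": the turn, a rotation vector about the world's x, y, z in units of 5 degrees (1.0 is 5 degrees), a list of three; "slide": the shift along the world's x, y, z in units of 30 mm (1.0 is 30 mm), a list of three; "hand": the opening, from 0 (shut) to 1 (fully open). In form: {"turn": [[rx, ry, rz], ...], "slide": [[dx, dy, dz], ...], "hand": [hand, ...]}. A call has 1 to 8 rows; each row is the pose to reach, as a shift and turn from the pose commanded when the call began; what a row does not reach only later rows make up. A row lasts 1/8 s, in which the tool goes at most 62.5 mm and 10.7 degrees, less where a joint would pass 70% of its speed; a pose out of reach is approached as far as the arm can. A call with a gripper value outside its range is refused whole. The fingers move at their own pace and stop on an object; "squeeze" is the grip in N (left out, the last holds). Time passes only in rows, so rows that repeat a pose let the fingers close. It gives the time, the measured TCP pose, the force, the opening and the grip force at its end, in the units of the state.
- r.get_obs(): the state, without advancing time (a new reading comes with each control period).
- r.grab_frame(name): name is "side" or "top"; returns (picture, depth): 420x560x3 uint8, red, green, blue; 420x560 float32, m along the optical axis (not along the pixel's ray), 0 where there is no reading.
- r.get_calibration(name): a dict with "fovy" (degrees; the focal length in pixels is half the picture's height over the tangent of half this angle, whatever the lens; pixels are square), "cx", "cy" (the principal point, pixels), "R" (3x3) and "t" (3): a world point X has camera coordinates R X + t. Camera axes: x right, y down, z forward; pixel columns grow to the right and rows downward; lengths in m; the calibration is good to about 2 mm. A picture is of the moment at which its call begins. get_calibration takes no time and is no camera call.
- r.hand_in(): hands the job in; it is judged then, once.
The state is a dict: "clock": time; "joints": joint angles; "qvel": joint speeds; "tau": joint torques, N m; "tcp_pos": TCP position; "orientation": TCP orientation; "contact_force": force on the tool from outside, world axes, zero at the start; "moment": the same for the moment, N m; "grip_width": finger opening in m; "gripper_force": force on a finger pad.
Only numpy, scipy, OpenCV 4.12 (cv2) and the standard library are available. Lean on these libraries where they do the work, as an engineer would, in place of code of your own. Each camera call takes 0.05 s, during which the arm holds its last target. There are 200 camera calls.

## Task

Make the bench fuse box ready for a fuse change, using only fingertip pushes and gripping nothing: push the red-knobbed isolator lever all the way over, away from the robot. Then press the white dot on the yellow fuse hatch once, firmly enough to trip its push-push latch, lift the finger so that the hatch pops up, back off and watch that it stays open. Leave the blue hatch shut and everything else on the bench where it is.

Things in the scene. Friction and masses are not known exactly. Their poses are not given: they have to be found in the camera images.
- isolator: isolator: grey box fixed to the bench, 110 mm (x) by 80 mm (y) by 40 mm high, with a black lever block 70 by 50 by 25 mm on top; origin at the centre of its underside, x points across it away from the robot, z up. The lever's pivot axis runs along its y, 62 mm above the bench at the box's centre. The lever swings in the box's x-z plane and stays where it is left
- isolator_lever (a joint): lever angle in rad: 0 leaning to the box's -x (towards the robot, switched on; it starts at 0 to 0.15), 1.0 leaning fully to +x (away from the robot, off, hard stop). Upright at 0.5. Pushing the knob takes about 1 N
- isolator_lever_tip (a point): centre of the red ball knob, 26 mm across, on the steel lever stem (10 mm thick), 60 mm from the pivot; 115 mm above the bench at either end of the swing, 122 mm midway; it travels 58 mm along the box's x
- unit_yellow: painted grey fuse box, fixed to the bench, 130 mm (x) by 110 mm (y), rim 82 mm above the bench; origin at the centre of its underside, x from its front (latch side, towards the robot) to its hinge side, z up. Its top is closed by a yellow hatch, a plate 118 by 97 by 8 mm whose top stands 93 mm above the bench when shut, hinged along the box's far (+x) edge, the hinge axis 57 mm beyond the box centre and 89 mm above the bench
- hatch_yellow_press (a point): centre of the white press dot (22 mm wide) on top of the yellow hatch near its front edge: 40 mm towards the robot from the box centre along the box's own -x, 97 mm from the hinge axis, on the hatch's top face (93 mm above the bench when shut). It moves with the hatch
- hatch_yellow (a joint): hinge angle of the yellow hatch in rad: 0 shut and latched, positive as its front edge rises, 0.36 fully popped (front edge about 42 mm higher), -0.098 pressed in to the stop. Push-push latch: pressing the dot straight down takes about 3.5 N; it trips 4.7 mm down and reaches a hard stop 9.5 mm down. The hatch stays down while held and springs open by itself as the finger lifts; shut again by hand it latches again
- pin_yellow (a joint): hidden latch pin of the yellow hatch, sideways travel in m: 0 latched, about +0.005 to +0.0095 once tripped, about -0.008 to -0.0095 when the hatch is fully open. It is not touched; below -0.004 with the hatch near shut means that the opened hatch was pushed down again
- unit_blue: painted grey fuse box, fixed to the bench, 130 mm (x) by 110 mm (y), rim 82 mm above the bench; origin at the centre of its underside, x from its front (latch side, towards the robot) to its hinge side, z up. Its top is closed by a blue hatch, a plate 118 by 97 by 8 mm whose top stands 93 mm above the bench when shut, hinged along the box's far (+x) edge, the hinge axis 57 mm beyond the box centre and 89 mm above the bench
- hatch_blue_press (a point): centre of the white press dot (22 mm wide) on top of the blue hatch near its front edge: 40 mm towards the robot from the box centre along the box's own -x, 97 mm from the hinge axis, on the hatch's top face (93 mm above the bench when shut). It moves with the hatch
- hatch_blue (a joint): hinge angle of the blue hatch in rad: 0 shut and latched, positive as its front edge rises, 0.36 fully popped (front edge about 42 mm higher), -0.098 pressed in to the stop. It has the same latch and is to be left alone
- mug: bystander, loose: white ceramic mug, 82 mm wide, 92 mm high, with a handle; origin at its underside's centre
- spray_can: bystander, loose: blue spray can with a red cap, 66 mm wide, 200 mm high; origin at its underside's centre
- screwdriver: bystander, loose: red-handled screwdriver lying flat, 200 mm long; origin under the tool, which lies along its x
- battery_pack: bystander, loose: black and grey power-tool battery with a red band, 75 x 115 x 62 mm; origin at its underside's centre
- tape_measure: bystander, loose: yellow tape measure with a black disc on its sides, 70 x 34 x 66 mm; origin at its underside's centre
- bit_case: bystander, loose: flat red bit case, 100 x 160 x 35 mm; origin at its underside's centre
- grease_tin: bystander, loose: green tin with a steel cap, 76 mm wide, 50 mm high; origin at its underside's centre
There are look-alikes about, which are no part of the job. What is shaped like the isolator but brown or pink is not meant.

How it is judged:
By the outcome, as a careful person would: the job done as asked, in the order asked, and still so for the second after the job is handed in, with the robot touching nothing.
It also fails if it takes over 42 s, if anything falls off the work surface, if the arm or the gripper's body presses on something with over 40 N, if the wrist force passes 120 N, or if a joint passes its speed limit or range.

## Working session

There is one attempt and no reset: what is moved stays moved. The work goes in short steps, Python scripts to look and compute and a tool call to move; the robot and the scene stay as the last step left them, time stands still between calls to the robot, and variables do not carry over. Pictures are saved under pics/ and viewed, at most 10 in all, crops included, and the job is handed in when it is done.

Besides the shell and the picture viewer there is one more tool, called after ">>>" by a JSON object that holds its "fn" and its "kwargs". servo_tool: Moves the arm, as the interface text tells. Its arguments: {"type":"object","properties":{"turn":{"type":"array"},"slide":{"type":"array"},"hand":{"type":"array"},"squeeze":{"type":"number"}},"required":["turn","slide","hand"]}

```bash
mkdir -p pics
cat > h.py <<'E'
import numpy as np, cv2
from bench import r
def grab(n,tag):
    im,d=r.grab_frame(n); np.savez(f'pics/{tag}.npz',im=im,d=d); cv2.imwrite(f'pics/{tag}.png',im[:,:,::-1]); return im,d
def cloud(n,d):
    c=r.get_calibration(n); f=d.shape[0]/2/np.tan(np.radians(c['fovy'])/2)
    v,u=np.mgrid[:d.shape[0],:d.shape[1]]
    P=np.stack([(u-c['cx'])/f*d,(v-c['cy'])/f*d,d],-1)
    return (P-np.array(c['t']))@np.array(c['R'])
E
python3 - <<'E'
from h import *
grab('top','t0');grab('side','s0')
print(r.get_obs()); print(r.get_calibration('top'),r.get_calibration('side'))
E
```

```text
{'clock': 0.1, 'joints': array([-1.38612537,  0.47774937,  0.0223495 ,  1.55639362, -0.01148139,
        1.10931027, -0.08306915]), 'qvel': array([ 0.00070831, -0.00230176,  0.00085442, -0.00223752,  0.00101396,
        0.00083361, -0.00021857]), 'tau': array([ 4.82288204e-03, -5.97760856e+01,  1.61362879e+00, -2.81955028e+01,
        1.27618090e-02,  4.92176405e-03, -1.11557074e-05]), 'tcp_pos': array([0.19466969, 0.64573271, 0.23038435]), 'orientation': array([-4.58145416e-01, -3.10789884e+00,  2.71586753e-03]), 'contact_force': array([0.42220654, 0.66518015, 0.01331694]), 'moment': array([-0.03775221,  0.00216589, -0.08572745]), 'gripper_force': 0.0, 'grip_width': 0.08551932139915651}
{'fovy': 42.338036573983814, 'cx': 266.44510742984926, 'cy': 214.26645161273265, 'R': array([[ 0.0193522 , -0.99974275,  0.01182918],
       [-0.9966868 , -0.02022519, -0.07878043],
       [ 0.07899941, -0.01026541, -0.99682181]]), 't': array([-0.0255637 ,  0.5365371 ,  1.95075074])} {'fovy': 57.018402153760746, 'cx': 278.6126617734731, 'cy': 209.11504927195318, 'R': array([[ 0.95144408, -0.30774145, -0.00702632],
       [-0.17291316, -0.51543262, -0.83930343],
       [ 0.25466686,  0.79976522, -0.54361786]]), 't': array([-0.52362915,  0.17084908,  0.96597195])}
```

View pics/t0.png

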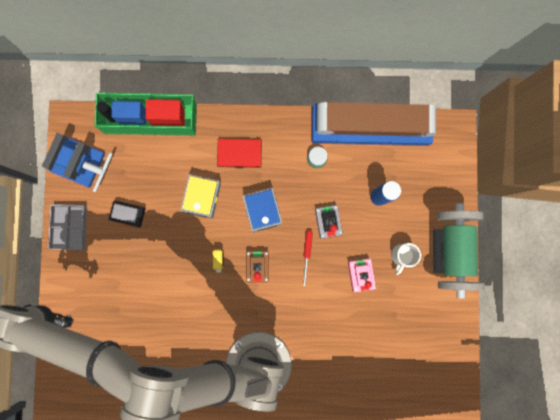

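View pics/s0.png

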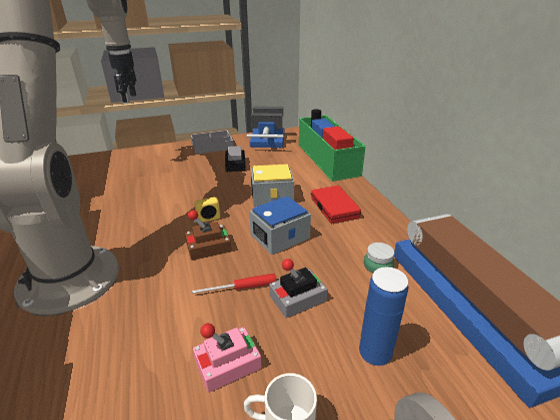

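The top view shows the grey isolator at about (329,221) with its red knob near (333,231). The yellow hatch is at (201,195), with its dot near (197,206). Brown and pink isolators are the look-alikes. I'll measure these next.

```bash
cat > m.py <<'E'
from h import *
im,d=(lambda z:(z['im'],z['d']))(np.load('pics/t0.npz')); P=cloud('top',d)
hsv=cv2.cvtColor(im,cv2.COLOR_RGB2HSV)
def rep(n,m,P=P):
    q=P[m]; print(n,m.sum(),'mean',q.mean(0).round(4),'min',q.min(0).round(3),'max',q.max(0).round(3))
def box(u0,u1,v0,v1):
    m=np.zeros(d.shape,bool); m[v0:v1,u0:u1]=1; return m
H,S,V=hsv[...,0].astype(int),hsv[...,1],hsv[...,2]
red=((H<8)|(H>172))&(S>150)&(V>80)
y=(H>20)&(H<35)&(S>130)&(V>110)
b=(H>100)&(H<130)&(S>120)
rep('knob',red&box(322,345,222,242)&(P[...,2]>.09))
for n,m in(('yellow',y&box(178,225,170,222)),('blue',b&box(238,285,185,235))):
    m=m&(abs(P[...,2]-.093)<.015); rep(n,m)
    c,s,a=cv2.minAreaRect((P[m][:,:2]*1000).astype(np.float32)); print(c,s,a,cv2.boxPoints((c,s,a)).round())
w=(S<60)&(V>170)
rep('ydot',w&box(188,206,198,216)&(abs(P[...,2]-.093)<.015))
rep('bdot',w&box(256,276,212,230)&(abs(P[...,2]-.093)<.015))
m=box(310,350,198,245)&(P[...,2]>.03)&(P[...,2]<.05);rep('isobox',m)
c,s,a=cv2.minAreaRect((P[m][:,:2]*1000).astype(np.float32)); print(c,s,a,cv2.boxPoints((c,s,a)).round())
rep('table',box(290,300,230,250))
# side camera check
z=np.load('pics/s0.npz'); im2,d2=z['im'],z['d']; P2=cloud('side',d2)
h2=cv2.cvtColor(im2,cv2.COLOR_RGB2HSV); H2,S2,V2=[h2[...,i].astype(int) for i in range(3)]
r2=((H2<8)|(H2>172))&(S2>150)&(V2>80)
rep('knob side',r2&box(278,298,256,274),P2)
y2=(H2>20)&(H2<35)&(S2>130)&(V2>110)
rep('yel side',y2&box(245,300,160,186)&(abs(P2[...,2]-.093)<.02),P2)
a=cv2.resize(im[160:250,175:365],None,fx=4,fy=4,interpolation=cv2.INTER_CUBIC)
cv2.imwrite('pics/c1.png',a[:,:,::-1])
E
python3 m.py
```

```text
knob 40 mean [ 0.484  -0.2374  0.1693] min [ 0.381 -0.256  0.108] max [0.497 0.005 1.987]
yellow 830 mean [0.5977 0.2212 0.0931] min [0.531 0.165 0.08 ] max [0.659 0.278 0.108]
(595.7482299804688, 221.81854248046875) (96.48657989501953, 118.86012268066406) 78.82057189941406 [[528. 186.]
 [645. 163.]
 [663. 258.]
 [547. 281.]]
blue 821 mean [0.5527 0.0029 0.0935] min [ 0.485 -0.055  0.079] max [0.617 0.062 0.108]
(550.8467407226562, 2.1394386291503906) (115.24749755859375, 94.39968872070312) 16.127187728881836 [[482.  31.]
 [509. -59.]
 [619. -27.]
 [593.  63.]]
ydot 36 mean [0.5518 0.2311 0.0921] min [0.528 0.209 0.08 ] max [0.567 0.254 0.104]
bdot 42 mean [ 0.5091 -0.0088  0.0932] min [ 0.48  -0.038  0.079] max [0.522 0.021 0.108]
isobox 376 mean [ 0.5123 -0.2368  0.0393] min [ 0.454 -0.289  0.03 ] max [ 0.575 -0.173  0.05 ]
(511.0248107910156, -224.05593872070312) (109.56842803955078, 114.18045043945312) 10.66221809387207 [[ 447. -178.]
 [ 468. -290.]
 [ 575. -270.]
 [ 554. -158.]]
table 200 mean [ 4.480e-01 -1.198e-01 -4.000e-04] min [ 0.413 -0.137 -0.013] max [ 0.483 -0.102  0.013]
knob side 113 mean [ 0.4895 -0.2509  0.1165] min [ 0.477 -0.262 -0.004] max [ 0.548 -0.1    0.127]
yel side 523 mean [0.5977 0.2118 0.0902] min [0.532 0.16  0.078] max [0.669 0.277 0.094]
```

View pics/c1.png

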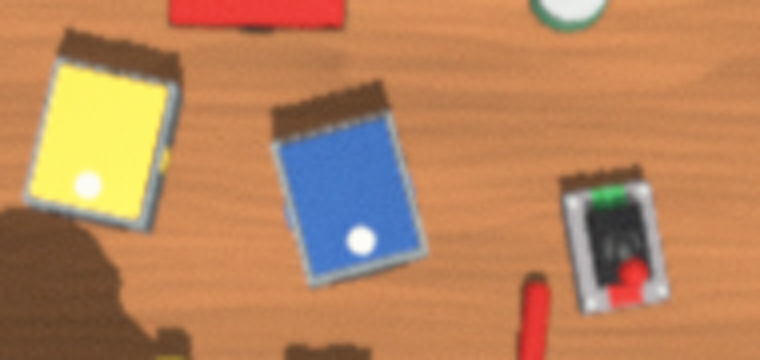

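```bash
cat >> h.py <<'E'
def ray(n,u,v,z):
    c=r.get_calibration(n); f=210/np.tan(np.radians(c['fovy'])/2); R=np.array(c['R']);t=np.array(c['t'])
    C=-R.T@t; w=R.T@np.array([(u-c['cx'])/f,(v-c['cy'])/f,1]); return (C+w*(z-C[2])/w[2]).round(4)
E
python3 - <<'E'
from h import *
cr=lambda a,b:(175+(a+.5)/4-.5,160+(b+.5)/4-.5)
for n,p,z in [('ydot',(88,185),.093),('bdot',(361,240),.093),('knob',(633,272),.118)]+[('iso',p,.04) for p in((567,192),(648,182),(668,300),(585,310))]+[('yel',p,.088) for p in((58,58),(182,80),(150,230),(25,203))]:
    print(n,ray('top',*cr(*p),z))
print('knob side',ray('side',288,265,.116)); 
im=np.load('pics/s0.npz')['im']
a=cv2.resize(im[150:320,235:345],None,fx=5,fy=5,interpolation=cv2.INTER_CUBIC)[:,:][:850]
a=cv2.resize(im[155:305,235:345],None,fx=4,fy=4,interpolation=cv2.INTER_CUBIC)
cv2.imwrite('pics/c2.png',a[:,:,::-1])
E
```

```text
ydot [0.5558 0.2309 0.093 ]
bdot [ 0.5123 -0.0091  0.093 ]
knob [ 0.4876 -0.2444  0.118 ]
iso [ 0.5632 -0.1945  0.04  ]
iso [ 0.5737 -0.2676  0.04  ]
iso [ 0.4675 -0.2866  0.04  ]
iso [ 0.457  -0.2119  0.04  ]
yel [0.6682 0.2613 0.088 ]
yel [0.6509 0.1515 0.088 ]
yel [0.5177 0.1761 0.088 ]
yel [0.5393 0.2862 0.088 ]
knob side [ 0.4903 -0.2533  0.116 ]
```

View pics/c2.png

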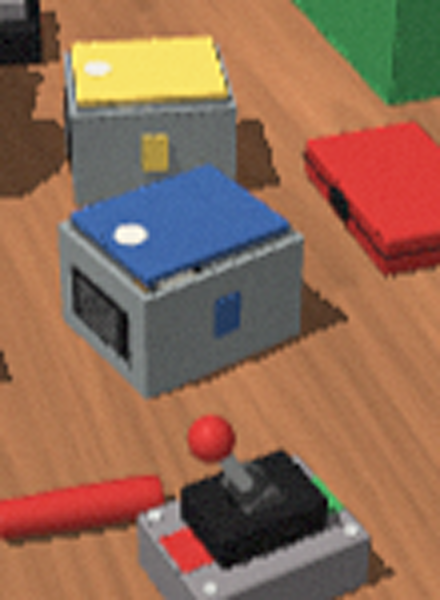

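The side crop shows the knob at (212,438) and the stem leaning towards the robot, so it agrees with the top view. Estimates:

| Point | World position (x, y) |
|---|---|
| Isolator centre | (0.515, -0.240), yaw about 10° |
| Knob | (0.488, -0.247) |
| Yellow dot | (0.556, 0.229) |

I'll travel high with the fingers shut.

>>> {"fn": "servo_tool", "kwargs": {"turn": [[0,0,0.7],[0,0,1.4],[0,0,2.1],[0,0,2.8],[0,0,3.5],[0,0,4.2],[0,0,4.9],[0,0,5.3]], "slide": [[1.3,-1.5,0.3],[2.6,-2.9,0.6],[3.9,-4.4,1],[5.2,-5.9,1],[6.5,-7.3,1],[7.8,-8.8,1],[9.1,-10.3,1],[10.5,-11.7,1]], "hand": [0,0,0,0,0,0,0,0]}}

```text
clock: 1.1
tcp_pos: [0.5106, 0.2935, 0.2611]
orientation: [0.269, -3.13, 0.0]
contact_force: [0.1, 0.8, 0.3]
grip_width: -0.0003
gripper_force: 0.0
```

>>> {"fn": "servo_tool", "kwargs": {"turn": [[0,0,0],[0,0,0],[0,0,0],[0,0,0],[0,0,0],[0,0,0],[0,0,0],[0,0,0]], "slide": [[0,-2,0],[0,-4,0],[0,-6,0],[0,-8,0],[-0.2,-10,0],[-0.6,-12,0],[-1.2,-14,0],[-1.8,-16,0]], "hand": [0,0,0,0,0,0,0,0]}}

```text
clock: 2.1
tcp_pos: [0.4549, -0.1862, 0.2613]
orientation: [-0.267, 3.13, 0.0]
contact_force: [1.4, 0.3, -0.5]
grip_width: -0.0001
gripper_force: 0.0
```

>>> {"fn": "servo_tool", "kwargs": {"turn": [[0,0,0],[0,0,0],[0,0,0],[0,0,0]], "slide": [[-0.3,-1.3,0],[-0.5,-2.3,0],[-0.5,-2.3,-1],[-0.5,-2.3,-1]], "hand": [0,0,0,0]}}

```text
clock: 2.6
tcp_pos: [0.4392, -0.2529, 0.2295]
orientation: [0.265, -3.126, -0.003]
contact_force: [-0.7, -0.3, 0.0]
grip_width: 0.0001
gripper_force: 0.0
```

>>> {"fn": "servo_tool", "kwargs": {"turn": [[0,0,0],[0,0,0],[0,0,0],[0,0,0]], "slide": [[-0.1,0,-1.5],[-0.1,0,-3],[-0.1,0,-4.1],[-0.1,0,-4.1]], "hand": [0,0,0,0]}}

```text
clock: 3.1
tcp_pos: [0.4369, -0.2522, 0.1072]
orientation: [0.268, -3.126, -0.003]
contact_force: [0.0, -0.6, 0.2]
grip_width: -0.0001
gripper_force: 0.0
```

Run:
```python
from h import *
print(r.get_obs()['tcp_pos'])
im,_=grab('side','s1'); im2,_=grab('top','t1')
a=cv2.resize(im[190:320,210:340],(560,560),interpolation=cv2.INTER_CUBIC)
cv2.imwrite('pics/c3.png',a[:,:,::-1])
```

```text
[ 0.43692895 -0.25224337  0.10715347]
```

View pics/c3.png

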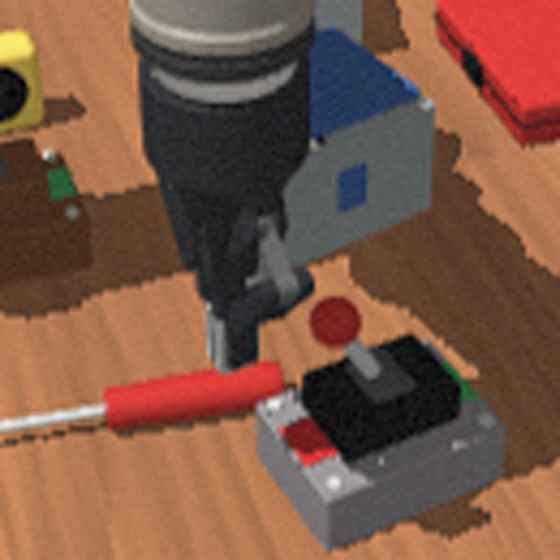

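The fingertip (230,365) stands just robot-side of the knob (336,322) and clears the screwdriver. I'll push now.

>>> {"fn": "servo_tool", "kwargs": {"turn": [[0,0,0],[0,0,0],[0,0,0],[0,0,0],[0,0,0],[0,0,0],[0,0,0],[0,0,0]], "slide": [[0.3,-0.05,0],[0.6,0,0],[0.9,0.05,0],[1.2,0.1,0],[1.5,0.15,0],[1.8,0.2,0],[2.1,0.25,0],[2.4,0.3,0]], "hand": [0,0,0,0,0,0,0,0]}}

```text
clock: 4.2
tcp_pos: [0.5106, -0.2441, 0.1082]
orientation: [0.267, -3.13, -0.0]
contact_force: [-1.6, 0.8, 0.4]
grip_width: 0.0003
gripper_force: 0.6
```

>>> {"fn": "servo_tool", "kwargs": {"turn": [[0,0,0],[0,0,0],[0,0,0]], "slide": [[0.1,0.02,0],[0.2,0.04,0],[0.3,0.05,0]], "hand": [0,0,0]}}

```text
clock: 4.58
tcp_pos: [0.5186, -0.2428, 0.1081]
orientation: [0.266, -3.13, -0.001]
contact_force: [-1.8, -0.1, -0.9]
grip_width: -0.0003
gripper_force: 0.6
```

>>> {"fn": "servo_tool", "kwargs": {"turn": [[0,0,0],[0,0,0],[0,0,0]], "slide": [[0.1,0.02,0],[0.2,0.03,0],[0.2,0.03,0]], "hand": [0,0,0]}}

```text
clock: 4.95
tcp_pos: [0.5231, -0.2422, 0.1081]
orientation: [0.265, -3.127, -0.002]
contact_force: [-6.1, 0.1, 2.9]
grip_width: 0.0
gripper_force: 3.1
```

Run:
```python
from h import *
o=r.get_obs();print(o['tcp_pos'],o['contact_force'])
im,_=grab('side','s2')
a=cv2.resize(im[190:320,210:340],(560,560),interpolation=cv2.INTER_CUBIC)
cv2.imwrite('pics/c4.png',a[:,:,::-1])
```

```text
[ 0.52306968 -0.2422168   0.10805836] [-6.14762     0.14502435  2.94010397]
```

View pics/c4.png

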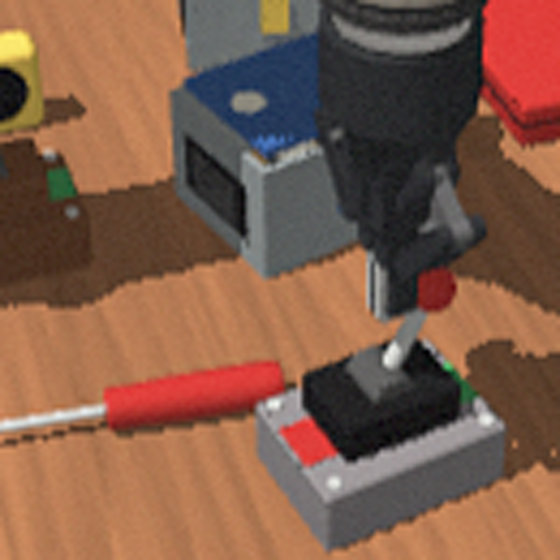

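The lever now leans away, with the knob at (437,288), and the force is rising against the stop. I'll press a little more to be sure, then back off and lift.

>>> {"fn": "servo_tool", "kwargs": {"turn": [[0,0,0],[0,0,0]], "slide": [[0.1,0.02,0],[0.1,0.02,0]], "hand": [0,0]}}

```text
clock: 5.25
tcp_pos: [0.5233, -0.2422, 0.1079]
orientation: [0.262, -3.123, -0.003]
contact_force: [-13.0, 0.2, 8.4]
grip_width: -0.0001
gripper_force: 6.7
```

>>> {"fn": "servo_tool", "kwargs": {"turn": [[0,0,0],[0,0,0],[0,0,0],[0,0,0],[0,0,0],[0,0,0]], "slide": [[-0.6,-0.1,0],[-1.2,-0.2,0],[-1.2,-0.2,1.5],[-1.2,-0.2,3.2],[-1.2,-0.2,4.8],[-1.2,-0.2,4.8]], "hand": [0,0,0,0,0,0]}}

```text
clock: 6.0
tcp_pos: [0.4937, -0.2489, 0.2565]
orientation: [-0.265, 3.122, -0.004]
contact_force: [0.5, -0.1, -0.2]
grip_width: 0.0002
gripper_force: 0.0
```

>>> {"fn": "servo_tool", "kwargs": {"turn": [[0,0,-0.5],[0,0,-1],[0,0,-1.5],[0,0,-2],[0,0,-2.5],[0,0,-3],[0,0,-3.6],[0,0,-4.2]], "slide": [[0.3,2,0],[0.6,4,0],[0.9,6,0],[1.2,8,0],[1.5,10,0],[1.8,12,0],[2,14,0],[2.1,15.9,0]], "hand": [0,0,0,0,0,0,0,0]}}

```text
clock: 7.0
tcp_pos: [0.5544, 0.2312, 0.2513]
orientation: [-0.311, -3.126, -0.0]
contact_force: [1.5, -0.2, 0.3]
grip_width: -0.0001
gripper_force: 0.0
```

>>> {"fn": "servo_tool", "kwargs": {"turn": [[0,0,0],[0,0,0],[0,0,0],[0,0,0]], "slide": [[0,0,-1.2],[0,0,-2.6],[0,0,-4],[0,0,-4]], "hand": [0,0,0,0]}}

```text
clock: 7.5
tcp_pos: [0.5519, 0.228, 0.1287]
orientation: [-0.308, -3.12, 0.007]
contact_force: [0.5, 0.3, 0.8]
grip_width: -0.0003
gripper_force: 0.0
```

Run:
```python
from h import *
o=r.get_obs();print(o['tcp_pos'],o['contact_force'])
im,_=grab('side','s3');im2,_=grab('top','t3')
a=cv2.resize(im[120:250,220:320],(430,560),interpolation=cv2.INTER_CUBIC)
b=cv2.resize(im2[160:250,310:350],(249,560),interpolation=cv2.INTER_CUBIC)
cv2.imwrite('pics/c5.png',np.hstack([a,b])[:,:,::-1])
```

```text
[0.5519347  0.22800619 0.12868847] [0.45245645 0.27035849 0.8191373 ]
```

View pics/c5.png

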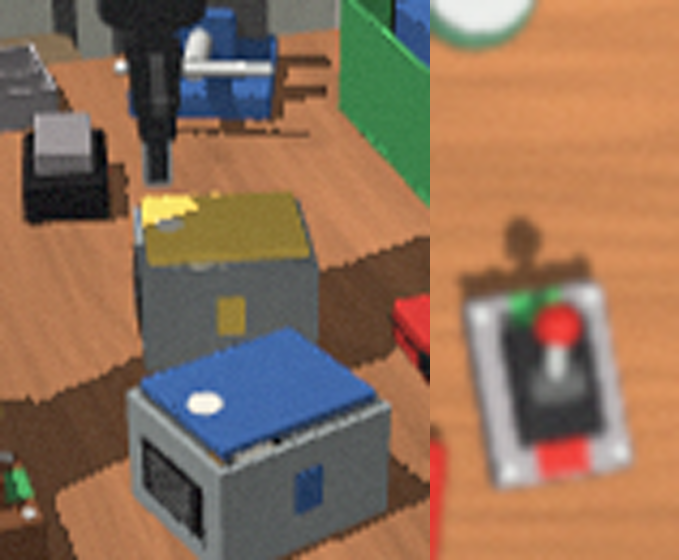

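Run:
```python
from h import *
def proj(n,X):
    c=r.get_calibration(n); f=210/np.tan(np.radians(c['fovy'])/2); p=np.array(c['R'])@X+np.array(c['t']); return f*p[0]/p[2]+c['cx'],f*p[1]/p[2]+c['cy']
T=r.get_obs()['tcp_pos']; p=proj('side',T); print('tcp side',p,'in crop',(p[0]-220)*4.3,(p[1]-120)*4.31)
for uv in((259.25,172.25),(260,172.4)):print('dot side ray',ray('side',*uv,.093))
for c in((72,38),(220,37),(232,97),(77,101)): print('yel corner side',ray('side',235+c[0]/4,155+c[1]/4,.093))
im=np.load('pics/s0.npz')['im']; im2=np.load('pics/s3.npz')['im']
print(proj('side',np.array([.556,.229,.093])),proj('side',np.array([.5123,-.0091,.093])))
a=cv2.resize(im2[145:185,240:300],(780,520),interpolation=cv2.INTER_CUBIC)
cv2.imwrite('pics/c6.png',a[:,:,::-1])
```

```text
tcp side (np.float64(257.36907284061675), np.float64(160.00194549608753)) in crop 160.68701321465204 172.40838508813724
dot side ray [0.5576 0.2213 0.093 ]
dot side ray [0.5596 0.2196 0.093 ]
yel corner side [0.5529 0.2814 0.093 ]
yel corner side [0.6695 0.2438 0.093 ]
yel corner side [0.6439 0.1429 0.093 ]
yel corner side [0.5288 0.175  0.093 ]
(np.float64(258.1140582751683), np.float64(171.27436745057437)) (np.float64(265.93469187582815), np.float64(212.4284376903321))
```

View pics/c6.png

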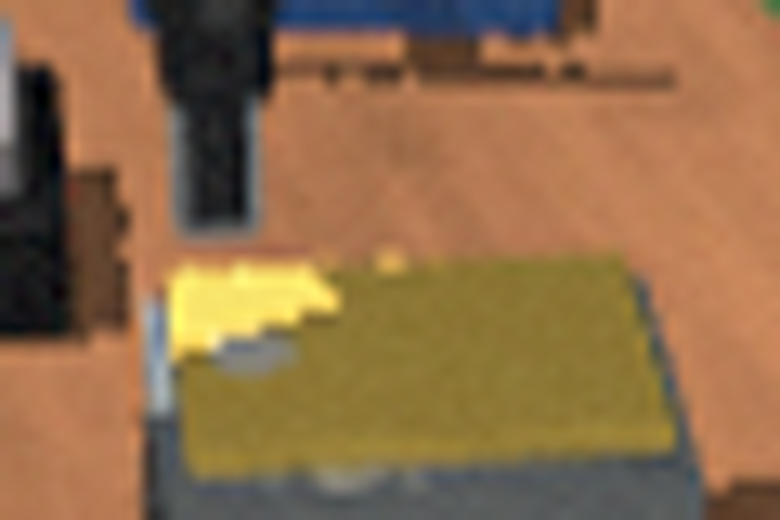

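The tip is over the dot's row, and the dot is about 5 mm farther in x. I'll correct for that, go down to near contact, then press.

>>> {"fn": "servo_tool", "kwargs": {"turn": [[0,0,0],[0,0,0],[0,0,0],[0,0,0]], "slide": [[0.15,0,0],[0.15,0,-0.5],[0.15,0,-1],[0.15,0,-1]], "hand": [0,0,0,0]}}

```text
clock: 8.1
tcp_pos: [0.5581, 0.229, 0.1005]
orientation: [-0.308, -3.124, 0.003]
contact_force: [-0.2, -0.9, -0.2]
grip_width: -0.0
gripper_force: 0.0
```

>>> {"fn": "servo_tool", "kwargs": {"turn": [[0,0,0],[0,0,0],[0,0,0],[0,0,0]], "slide": [[0,0,-0.1],[0,0,-0.2],[0,0,-0.3],[0,0,-0.3]], "hand": [0,0,0,0]}}

```text
clock: 8.6
tcp_pos: [0.5596, 0.2296, 0.0935]
orientation: [0.309, 3.126, 0.0]
contact_force: [0.3, -0.6, 2.1]
grip_width: 0.0
gripper_force: 0.6
```

>>> {"fn": "servo_tool", "kwargs": {"turn": [[0,0,0],[0,0,0],[0,0,0],[0,0,0]], "slide": [[0,0,-0.08],[0,0,-0.16],[0,0,-0.24],[0,0,-0.24]], "hand": [0,0,0,0]}}

```text
clock: 9.1
tcp_pos: [0.5595, 0.2296, 0.086]
orientation: [0.309, 3.126, 0.0]
contact_force: [-0.8, 0.2, 2.8]
grip_width: 0.0001
gripper_force: 1.6
```

It's about 7 mm down. I'll go a hair further for margin, then lift straight up.

>>> {"fn": "servo_tool", "kwargs": {"turn": [[0,0,0],[0,0,0]], "slide": [[0,0,-0.05],[0,0,-0.05]], "hand": [0,0]}}

```text
clock: 9.35
tcp_pos: [0.5596, 0.2296, 0.0846]
orientation: [0.309, 3.126, 0.0]
contact_force: [-0.3, -0.4, 2.8]
grip_width: -0.0
gripper_force: 1.6
```

>>> {"fn": "servo_tool", "kwargs": {"turn": [[0,0,0],[0,0,0],[0,0,0],[0,0,0],[0,0,0],[0,0,0],[0,0,0],[0,0,0]], "slide": [[0,0,1],[0,0,2.5],[-0.3,0,4.2],[-0.8,0,5.5],[-1,1.5,5.5],[-1,3,5.5],[-1,4,5.5],[-1,4,5.5]], "hand": [0,0,0,0,0,0,0,0]}}

```text
clock: 10.35
tcp_pos: [0.528, 0.3525, 0.2486]
orientation: [-0.301, -3.126, 0.0]
contact_force: [0.5, -0.3, -0.1]
grip_width: 0.0001
gripper_force: 0.0
```

Run:
```python
from h import *
o=r.get_obs();print(o['clock'],o['tcp_pos'],o['contact_force'])
im,_=grab('side','s4');grab('top','t4')
cv2.imwrite('pics/c7.png',cv2.resize(im[120:330,180:430],(700,588),interpolation=cv2.INTER_CUBIC)[:,:,::-1])
```

```text
10.35 [0.52799014 0.35254145 0.248583  ] [ 0.49423523 -0.32433149 -0.13934276]
```

View pics/c7.png

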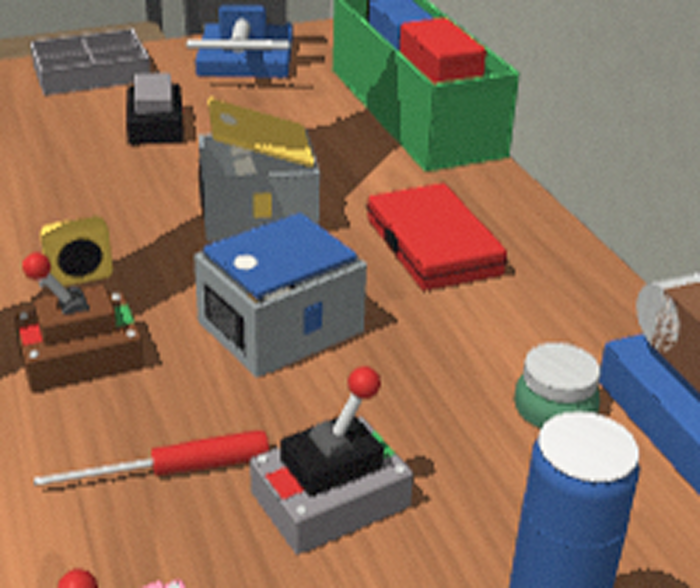

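The yellow hatch is open (front edge up at (210,100)), the blue one is shut and the lever at (364,382) is fully over. I'll wait a second, check that the hatch stays open, then hand in.

>>> {"fn": "servo_tool", "kwargs": {"turn": [[0,0,0],[0,0,0],[0,0,0],[0,0,0],[0,0,0],[0,0,0],[0,0,0],[0,0,0]], "slide": [[0,0,0],[0,0,0],[0,0,0],[0,0,0],[0,0,0],[0,0,0],[0,0,0],[0,0,0]], "hand": [0,0,0,0,0,0,0,0]}}

```text
clock: 11.45
tcp_pos: [0.5294, 0.3496, 0.2496]
orientation: [-0.309, -3.126, 0.0]
contact_force: [0.1, 0.1, -0.2]
grip_width: -0.0
gripper_force: 0.0
```

Run:
```python
from h import *
a=np.load('pics/s4.npz')['im'].astype(int); b,_=grab('side','s5')
d=abs(a-b.astype(int)).max(-1)[150:330,200:430]; print('changed px',(d>60).sum())
if (d>60).sum()<60: print(r.hand_in())
```

```text
changed px 24
the job is handed in; nothing more can be done
None
```

The job is handed in at about 11.5 s: the isolator lever is over against its hard stop, the yellow hatch popped up and stayed open for the second I watched, and the blue hatch is still shut, with no bystander seen to move.

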